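# Turn the divider card over in the radio-room binder

### The job

In the open ring binder, turn the stiff divider card that lies on the right-hand pages over the rings and press it down flat on the left-hand pages: get a fingertip under the tab that sticks out past the pages, push the card up and over, and gently lay it down without slapping it. Use fingertips only: do not pinch the card, keep the pushes light, do not shove or lift the binder, leave the handheld radio, the mug and the microphone alone, and take the hand away at the end.

Things in the scene. Friction and masses are not known exactly. Their poses are not given: they have to be found in the camera images.
- binder: A5 ring binder lying open and loose on the desk, 1.2 to 1.7 kg. Origin: centre of its underside, under the middle of the spine. Its x axis runs along the spine (away from the robot at yaw 0), y to its left, z up. Blue covers 3 mm thick, together 225 mm along x and 385 mm along y. Small tabs of other dividers stick out of both stacks 12 to 19 mm above the desk, x 18 to 97 mm, |y| up to 184 mm
- rings (a point): middle of the line through the centres of the four steel rings (51 mm across, tops 61 mm above the desk): binder x = y = 0, 34 mm above the desk. The card turns about this line, which runs along the binder's x. Axes as the binder's
- left_pages (a point): middle of the top of the left-hand paper stack, where the card must lie: binder x = 0, y = 93 mm, 32.5 mm above the desk. Each stack is 210 mm along x and covers |y| from 20 to 166 mm; the right-hand one is the mirror image, under the card
- leaf (a joint): turning angle (rad) of the card about the ring line: 0 = flat on the right-hand (binder -y) pages, as it starts; 1.57 = upright; 3.14 = flat on the left-hand (+y) pages. The card is tight on its rings: friction 0.06 N m, about the moment of its own weight, plus slight damping: it stays where left or sinks slowly, about 1 N at its edge moves it, and it must be pressed down to lie flat
- leaf_mid (a point): middle of the stiff grey plastic divider card, in mid-thickness, 95 mm from the ring line. Card 3 mm thick, 65 to 100 g, 210 mm along the spine, reaching from 18 to 172 mm from the ring line, so it sticks out 6 mm past the pages. Its mid-plane passes through the ring line: flat, its underside is 32.5 mm and its upper face 35.5 mm above the desk. Axes turn with the card
- leaf_tab (a point): middle of the outer edge of the card's tab, in mid-thickness, 186 mm from the ring axis and at binder x = -45 mm. The tab is 44 mm long along the spine and 3 mm thick, and sticks out 14 mm past the rest of the card's edge, 20 mm past the pages; below it is 29 mm of free height over the cover. The point's axes turn with the card
- binder_edge (a point): near right-hand corner of the right cover, on its top face: binder x = -112 mm, y = -192 mm, 3 mm above the desk
- handheld: black handheld radio standing upright, 36 x 60 x 118 mm with a stub aerial to 192 mm; stands beyond the binder's far edge; origin at the centre of its underside. Leave alone
- mug: amber glass mug, 76 mm wide and 88 mm tall with a handle, to the left of the binder; origin at the centre of its underside. Leave alone
- fist_mic: black fist microphone with keypad lying on the desk, about 105 x 55 x 24 mm, to the left of the binder, nearer than the mug; origin at the centre of its underside. Leave alone

How it is judged:
By the outcome, as a careful person would: the job done as asked, in the order asked, and still so for the second after the job is handed in, with the robot touching nothing.
It also fails if it takes over 59 s, if anything falls off the work surface, if the arm or the gripper's body presses on something with over 40 N, if the wrist force passes 120 N, or if a joint passes its speed limit or range.

### The arm

A 6-joint arm with a two-finger parallel gripper is mounted at the origin on the work surface. World frame = base frame: x ahead of the robot, y to its left, z up, the work surface at z = 0. Lengths are in m, angles in rad, forces in N, time in s.
With the tool pointing down it reaches from about 0.35 to 0.775 m from the base axis. Payload 5.5 kg.
Tool frame: the origin (TCP) lies at the very end of the fingers, on their centre line; the grasp point (between the pads) lies ctrl.hold_point_z behind it (ctrl.hold_point_z is the distance from the TCP to the grasp point, in m); z points along the fingers, y is the line along which they close (so a half turn about z gives the same grasp; the last joint's range is limited). The gripper opens to 85 mm and grips with 20 to 120 N. Pads are 22 mm wide; open, the fingers measure 114 mm over their backs; the gripper's body (76 mm by 85 mm) begins 54 mm behind the grasp point. The pads swing forward as they close: fully open they stand 13 mm farther back than shut.
Start: joints at [0.96, 0.313, 0.046, 1.304, 0, 1.431], TCP at [0.261, 0.512, 0.231] pointing down, gripper open.
Joint ranges: [-2.76, 2.76], [-0.86, 1.69], [-1.03, 1.26], [-2.2, 2.34], [-1.47, 1.5], [-3.14, 3.14]. Speed limits (rad/s): [2.57, 2.57, 3.14, 3.14, 3.14, 3.14].

### API

Orientations are given as a unit quaternion [w, x, y, z].
In Python, from workcell import ctrl, read_camera, calibration gives the robot as it stands.
- The arm moves only by the tool play_rows, never from a script. Its argument "deltas" is a list of rows, each an object with "gripper": the opening, from 0 (shut) to 1 (fully open); "delta_pos": the shift along the tool's x, y, z each as a share of 0.2 m, from -1 to 1, a list of three; "dr": the turn, a rotation vector about the tool's x, y, z each as a share of 360 degrees, from -1 to 1, a list of three. In form: [{"gripper": gripper, "delta_pos": [dx, dy, dz], "dr": [ax, ay, az]}, ...]. A call has 1 to 5 rows; each row is the pose to reach, as a shift and turn from the pose commanded when the call began, along the tool's axes at that moment, turning the shorter way round; what a row does not reach only later rows make up. A row lasts 1/10 s, in which the tool goes at most 50 mm and 8.59 degrees, less where a joint would pass 70% of its speed; a pose out of reach is approached as far as the arm can. A call with a number of a shift or a turn outside -1 to 1 is refused whole. A call with a gripper value outside its range is refused whole. The fingers move at their own pace and stop on an object; "force" is the grip in N (left out, the last holds). Time passes only in rows, so rows that repeat a pose let the fingers close. It gives the time, the measured TCP pose, the force, the opening and the grip force at its end, in the units of the state.
- ctrl.sense(): the state, without advancing time (a new reading comes with each control period).
- read_camera(name): name is "scene" or "top" or "wrist"; returns (picture, depth): 400x640x3 uint8, red, green, blue; 400x640 float32, m along the optical axis (not along the pixel's ray), 0 where there is no reading.
- calibration(name): a dict with "fx", "fy", "cx", "cy" (pixels), "rvec" (rotation vector, rad) and "tvec" (3), from world to camera coordinates, as OpenCV has them; the wrist camera has in their place "mount" (4x4, takes a point from camera to tool coordinates, whose origin is the TCP and whose axes are the flange's). Camera axes: x right, y down, z forward; pixel columns grow to the right and rows downward; lengths in m; the calibration is good to about 2 mm. The wrist camera is an equidistant fisheye: a pixel r from the principal point sees the ray r / f radians off the axis. A picture is of the moment at which its call begins: read the wrist's pose just before it. calibration takes no time and is no camera call.
- ctrl.hand_in(): hands the job in; it is judged then, once.
The state is a dict: "time_s": time; "joint_pos": joint angles; "dq": joint speeds; "joint_torque": joint torques, N m; "ee_pos": TCP position; "orientation": TCP orientation; "contact_force": force on the tool from outside, world axes, zero at the start; "torque": the same for the moment, N m; "grip_width": opening from 0.0 (shut) to 1.0 (fully open); "finger_force": force on a finger pad.
Only numpy, scipy, OpenCV 4.12 (cv2) and the standard library are available. Lean on these libraries where they do the work, as an engineer would, in place of code of your own. Each camera call takes 0.05 s, during which the arm holds its last target. There are 200 camera calls.

## Working session

There is one attempt and no reset: what is moved stays moved. The work goes in short steps, Python scripts to look and compute and a tool call to move; the robot and the scene stay as the last step left them, time stands still between calls to the robot, and variables do not carry over. Pictures are saved under pics/ and viewed, at most 10 in all, crops included, and the job is handed in when it is done.

Besides the shell and the picture viewer there is one more tool, called after "Call:" by a JSON object that holds its "op" and its "data", one argument or row to a line. play_rows: Moves the arm, as the interface text tells. Shift numbers are shares of 0.2 m and turn numbers shares of 360 degrees, none past 1 either way. Its arguments: {"type":"object","properties":{"deltas":{"type":"array"},"force":{"type":"number"}},"required":["deltas"]}

```bash
ls; mkdir -p pics; python3 - <<'E'
from workcell import ctrl, read_camera, calibration
import cv2,numpy as np
print(ctrl.sense(), ctrl.hold_point_z)
for n in ("scene","top"):
    p,d=read_camera(n); cv2.imwrite(f"pics/{n}0.png",p[:,:,::-1]); np.savez(f"{n}0.npz",p=p,d=d); print(n,calibration(n))
print(calibration("wrist"))
E
```

```text
pics
{'time_s': 0.0, 'joint_pos': array([9.60426165e-01, 3.14014672e-01, 4.49332578e-02, 1.30358692e+00,
       1.45014803e-05, 1.43126159e+00]), 'dq': array([-0.00041548,  0.00149663,  0.00095513,  0.0026986 , -0.00071792,
        0.00081771]), 'joint_torque': array([-9.75762996e-04, -4.80625856e+01,  2.98533779e+01,  1.93756196e-02,
       -1.96521643e-05,  2.12783945e-06]), 'ee_pos': array([0.26050388, 0.51201243, 0.23038206]), 'orientation': array([-3.49537373e-04,  2.33249100e-01,  9.72416568e-01, -8.68317806e-04]), 'contact_force': array([ 0.9568436 , -0.31085244,  0.29961614]), 'torque': array([-0.01696873, -0.01489379,  0.03271912]), 'finger_force': 0.0, 'grip_width': 0.9978071230655858} 0.0187
scene {'fx': 494.1358732661223, 'fy': 494.1358732661223, 'cx': 320.2948156491725, 'cy': 198.87264889446706, 'rvec': array([ 1.4902121 ,  1.84845721, -0.93306799]), 'tvec': array([-0.06675378, -0.30274493,  1.64545541])}
top {'fx': 403.10963163670743, 'fy': 403.10963163670743, 'cx': 320.04643404096885, 'cy': 203.0136564605969, 'rvec': array([ 2.18067545, -2.1298704 ,  0.12339284]), 'tvec': array([0.15052661, 0.55085199, 0.91451239])}
{'fx': 309.70691628693146, 'fy': 309.70691628693146, 'cx': 317.03345977276115, 'cy': 205.3293369786971, 'mount': array([[-3.14799757e-04, -9.62928974e-01, -2.69754876e-01,
         6.83970127e-02],
       [ 9.99999916e-01, -2.32670772e-04, -3.36432484e-04,
        -3.12849072e-04],
       [ 2.61196512e-04, -2.69754959e-01,  9.62928966e-01,
        -1.42875696e-01],
       [ 0.00000000e+00,  0.00000000e+00,  0.00000000e+00,
         1.00000000e+00]])}
```

View pics/top0.png

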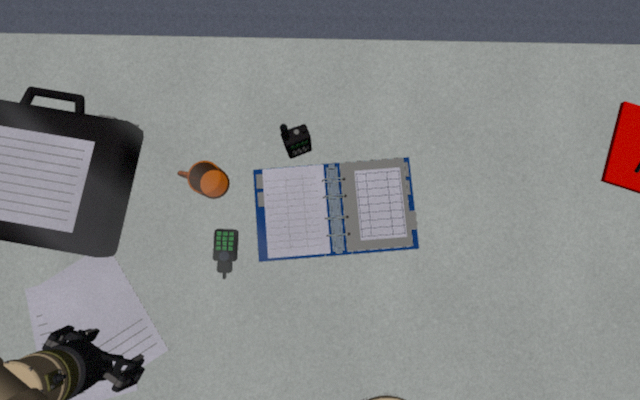

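View pics/scene0.png

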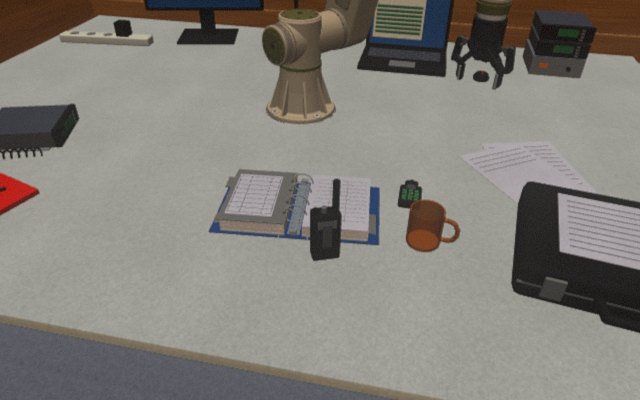

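The top view shows the open binder at px (255–418, 157–262) with the grey card on the right and its tab near (413, 220). The radio is at (296, 140), the mug at (209, 180) and the mic at (225, 245). The scene view agrees. Next I measure the binder pose.

```bash
cat > h.py <<'E'
import numpy as np,cv2
from workcell import ctrl, read_camera, calibration
from scipy.spatial.transform import Rotation as R
def ray(n,uv,z):
    c=calibration(n);Rm=R.from_rotvec(c['rvec']).as_matrix();o=-Rm.T@c['tvec']
    uv=np.atleast_2d(uv).astype(float)
    d=np.c_[(uv[:,0]-c['cx'])/c['fx'],(uv[:,1]-c['cy'])/c['fy'],np.ones(len(uv))]@Rm
    return o+d*((z-o[2])/d[:,2])[:,None]
def proj(n,P):
    c=calibration(n)
    K=np.array([[c['fx'],0,c['cx']],[0,c['fy'],c['cy']],[0,0,1]])
    return cv2.projectPoints(np.atleast_2d(P).astype(float),c['rvec'],c['tvec'],K,None)[0][:,0]
E
python3 - <<'E'
from h import *
for n,roi in(("top",(240,145,430,275)),("scene",(200,160,390,250))):
    p=np.load(n+"0.npz")["p"]
    hsv=cv2.cvtColor(p,cv2.COLOR_RGB2HSV)
    m=cv2.inRange(hsv,(100,120,40),(125,255,255));k=np.zeros_like(m);x0,y0,x1,y1=roi;k[y0:y1,x0:x1]=m[y0:y1,x0:x1]
    v,u=np.nonzero(k);W=ray(n,np.c_[u,v],0.003)[:,:2].astype(np.float32)
    r=cv2.minAreaRect(W*1000);print(n,len(u),r);print(cv2.boxPoints(r))
p=np.load("top0.npz")["p"]
cv2.imwrite("pics/t1.png",cv2.resize(p[125:275,170:430,::-1],None,fx=3,fy=3,interpolation=cv2.INTER_CUBIC))
E
```

```text
top 1241 ((539.0477905273438, 128.08731079101562), (222.3436737060547, 382.25921630859375), 5.9541215896606445)
[[408.6494   306.65378 ]
 [448.302    -73.543304]
 [669.44617  -50.479156]
 [629.7936   329.71793 ]]
scene 608 ((544.2001342773438, 129.9873809814453), (217.8312225341797, 379.48760986328125), 6.080164432525635)
[[415.79956 307.1275 ]
 [455.99487 -70.22538]
 [672.6007  -47.15274]
 [632.4054  330.20013]]
```

View pics/t1.png

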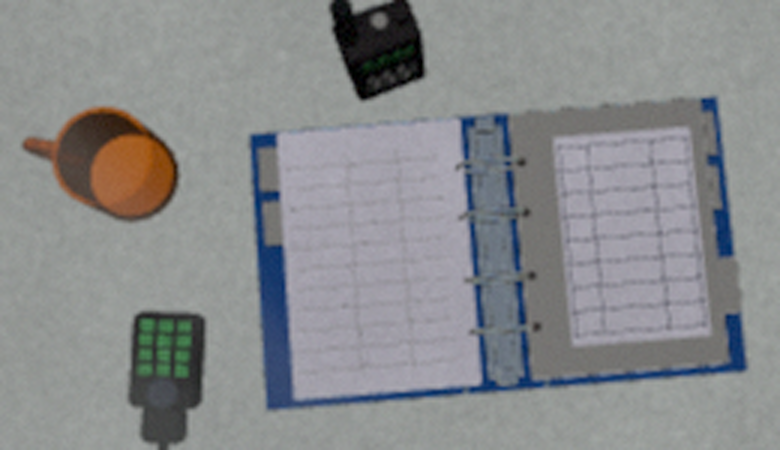

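```bash
cat >> h.py <<'E'
import json,sys,os
YAW=np.radians(5.95); B=np.array([.540,.1285,0]); EX=np.array([np.cos(YAW),np.sin(YAW),0]); O=np.array([np.sin(YAW),-np.cos(YAW),0]); U=np.array([0,0,1.])
def pose(s,z,beta,xb=-.045):
    """leading fingertip corner at distance s right of the ring line, height z; shaft raised beta deg"""
    b=np.radians(beta); tz=-(np.cos(b)*O+np.sin(b)*U); tx=np.cross(EX,tz); Rm=np.c_[tx,EX,tz]
    return B+EX*xb+O*s+U*z-.011*tx, R.from_matrix(Rm)
def corner(st):
    q=st['orientation'];r=R.from_quat(np.r_[q[1:],q[0]]);d=st['ee_pos']+.011*r.apply([1,0,0])-B
    tz=-r.apply([0,0,1]); return np.round([d@O*1e3,d[2]*1e3,d@EX*1e3,np.degrees(np.arctan2(tz[2],tz@O))],1)
def load():
    if os.path.exists('cmd.npz'):
        d=np.load('cmd.npz');return d['p'],R.from_quat(d['q'])
    st=ctrl.sense();q=st['orientation'];return st['ee_pos'],R.from_quat(np.r_[q[1:],q[0]])
def emit(rows):
    """rows: list of (p,R) -> prints calls of 5 rows, stores commanded pose reached if all are played"""
    p0,r0=load()
    for i in range(0,len(rows),5):
        out=[]
        for p,r in rows[i:i+5]:
            d=np.round(r0.inv().apply(p-p0)/.2,3); w=np.round((r0.inv()*r).as_rotvec()/(2*np.pi),4)
            out.append((d.tolist(),w.tolist()))
        print("\n".join(map(str,out)),"\n")
        p0,r0=p0+r0.apply(d*.2),r0*R.from_rotvec(w*2*np.pi)
    np.savez('cmd.npz',p=p0,q=r0.as_quat())
def status():
    st=ctrl.sense();p,r=load();print(round(st['time_s'],2),'corner s,z,x,beta',corner(st),'F',st['contact_force'].round(2),'err mm',((st['ee_pos']-p)*1e3).round(1),'j',st['joint_pos'].round(2))
def lerp(keys):
    """keys: [(s,z,beta,n)], the first being the start"""
    out=[]
    for a,b in zip(keys,keys[1:]):
        for k in range(1,b[3]+1): out.append(pose(*(np.array(a[:3])+(np.array(b[:3])-a[:3])*k/b[3])))
    return out
E
python3 - <<'E'
from h import *
p0,r0=load()
# coarse moves
pa,ra=pose(.30,.20,90); pb,rb=pose(.27,.10,35)
mid=(p0+(pa-p0)*.2, r0)
print(pa,pb)
from scipy.spatial.transform import Slerp
S=Slerp([0,1],R.concatenate([r0,ra]))
rows=[(p0+(pa-p0)*t,S(t)) for t in np.linspace(0,1,26)[1:]]
emit([rows[i] for i in range(4,25,5)]) # only ends of the 5 calls
E
```

```text
[ 0.52748085 -0.18548928  0.2       ] [ 0.5238848  -0.15098551  0.09098933]
([-0.554, -0.501, 0.031], [-0.0001, 0.0, 0.0317])
([-1.109, -1.001, 0.062], [-0.0001, 0.0, 0.0634])
([-1.663, -1.502, 0.094], [-0.0002, 0.0001, 0.0951])
([-2.217, -2.002, 0.125], [-0.0002, 0.0001, 0.1268])
([-2.771, -2.503, 0.156], [-0.0003, 0.0001, 0.1585])
```

```bash
rm -f cmd.npz; python3 - <<'E'
from h import *
from scipy.spatial.transform import Slerp
p0,r0=load()
pa,ra=pose(.30,.20,90)
S=Slerp([0,1],R.concatenate([r0,ra]))
for t in np.linspace(0,1,6)[1:]: emit([(p0+(pa-p0)*t,S(t))])
E
```

```text
([-0.554, -0.501, 0.031], [-0.0001, 0.0, 0.0317]) 

([-0.643, -0.38, 0.031], [-0.0, 0.0, 0.0317]) 

([-0.705, -0.247, 0.031], [-0.0001, 0.0001, 0.0317]) 

([-0.74, -0.102, 0.03], [-0.0, -0.0, 0.0317]) 

([-0.745, 0.046, 0.031], [-0.0001, -0.0, 0.0317])
```

Call:
{"op": "play_rows", "data": {
  "deltas": [
    {"gripper": 0, "delta_pos": [-0.2, -0.2, 0.01], "dr": [0, 0, 0.01]},
    {"gripper": 0, "delta_pos": [-0.4, -0.36, 0.02], "dr": [0, 0, 0.02]},
    {"gripper": 0, "delta_pos": [-0.554, -0.501, 0.031], "dr": [-0.0001, 0, 0.0317]},
    {"gripper": 0, "delta_pos": [-0.554, -0.501, 0.031], "dr": [-0.0001, 0, 0.0317]}
  ],
  "force": 20
}}

```text
time_s: 0.5
ee_pos: [0.3149, 0.3681, 0.2244]
orientation: [-0.0, 0.332, 0.943, -0.001]
contact_force: [-0.5, 0.0, 0.0]
grip_width: 0.33
finger_force: 0.0
```

Call:
{"op": "play_rows", "data": {
  "deltas": [
    {"gripper": 0, "delta_pos": [-0.214, -0.127, 0.01], "dr": [0, 0, 0.01]},
    {"gripper": 0, "delta_pos": [-0.43, -0.25, 0.02], "dr": [0, 0, 0.02]},
    {"gripper": 0, "delta_pos": [-0.643, -0.38, 0.031], "dr": [0, 0, 0.0317]},
    {"gripper": 0, "delta_pos": [-0.643, -0.38, 0.031], "dr": [0, 0, 0.0317]}
  ]
}}

```text
time_s: 0.9
ee_pos: [0.3693, 0.2292, 0.2184]
orientation: [0.0, 0.425, 0.905, -0.0]
contact_force: [-0.2, 0.4, 0.5]
grip_width: -0.0
finger_force: 0.0
```

Call:
{"op": "play_rows", "data": {
  "deltas": [
    {"gripper": 0, "delta_pos": [-0.235, -0.08, 0.01], "dr": [0, 0, 0.01]},
    {"gripper": 0, "delta_pos": [-0.47, -0.165, 0.02], "dr": [0, 0, 0.02]},
    {"gripper": 0, "delta_pos": [-0.705, -0.247, 0.031], "dr": [-0.0001, 0.0001, 0.0317]},
    {"gripper": 0, "delta_pos": [-0.705, -0.247, 0.031], "dr": [-0.0001, 0.0001, 0.0317]}
  ]
}}

```text
time_s: 1.3
ee_pos: [0.4232, 0.0899, 0.2123]
orientation: [0.001, 0.513, 0.859, 0.0]
contact_force: [-0.5, 0.9, 0.8]
grip_width: -0.001
finger_force: 0.0
```

Call:
{"op": "play_rows", "data": {
  "deltas": [
    {"gripper": 0, "delta_pos": [-0.24, -0.034, 0.01], "dr": [0, 0, 0.01]},
    {"gripper": 0, "delta_pos": [-0.49, -0.068, 0.02], "dr": [0, 0, 0.02]},
    {"gripper": 0, "delta_pos": [-0.74, -0.102, 0.03], "dr": [0, 0, 0.0317]},
    {"gripper": 0, "delta_pos": [-0.74, -0.102, 0.03], "dr": [0, 0, 0.0317]}
  ]
}}

```text
time_s: 1.7
ee_pos: [0.4769, -0.049, 0.2059]
orientation: [0.001, 0.594, 0.804, 0.001]
contact_force: [-0.5, 0.8, -0.2]
grip_width: 0.003
finger_force: 0.0
```

Call:
{"op": "play_rows", "data": {
  "deltas": [
    {"gripper": 0, "delta_pos": [-0.24, 0.015, 0.01], "dr": [0, 0, 0.01]},
    {"gripper": 0, "delta_pos": [-0.49, 0.03, 0.02], "dr": [0, 0, 0.02]},
    {"gripper": 0, "delta_pos": [-0.745, 0.046, 0.031], "dr": [-0.0001, 0, 0.0317]},
    {"gripper": 0, "delta_pos": [-0.745, 0.046, 0.031], "dr": [-0.0001, 0, 0.0317]},
    {"gripper": 0, "delta_pos": [-0.745, 0.046, 0.031], "dr": [-0.0001, 0, 0.0317]}
  ]
}}

```text
time_s: 2.2
ee_pos: [0.528, -0.1843, 0.1991]
orientation: [-0.001, 0.669, 0.743, 0.001]
contact_force: [-0.8, -0.1, -0.2]
grip_width: -0.001
finger_force: 0.0
```

```bash
python3 - <<'E'
from h import *
status()
emit([pose(.27,.10,35)])
emit([pose(.23,.0245,35)])
E
```

```text
2.2 corner s,z,x,beta [298.8 199.1 -44.4  89.8] F [-0.83 -0.09 -0.23] err mm [ 0.6  1.2 -0.8] j [-0.48  0.29 -0.06  1.22  0.    0.99]
([0.173, 0.0, 0.545], [-0.0, 0.1528, 0.0001]) 

([-0.194, 0.0, 0.381], [0.0, -0.0, -0.0])
```

```bash
python3 - <<'E'
from h import *
p,r=pose(.30,.20,90); np.savez('cmd.npz',p=p,q=r.as_quat())
emit([pose(.29,.15,62.5)])
emit([pose(.27,.10,35)])
emit([pose(.23,.0245,35)])
E
```

```text
([0.056, -0.0, 0.275], [0.0, 0.0764, 0.0]) 

([-0.021, -0.0, 0.294], [-0.0, 0.0764, 0.0]) 

([-0.194, -0.0, 0.38], [0.0, -0.0, 0.0])
```

Call:
{"op": "play_rows", "data": {
  "deltas": [
    {"gripper": 0, "delta_pos": [0.014, 0, 0.069], "dr": [0, 0.019, 0]},
    {"gripper": 0, "delta_pos": [0.028, 0, 0.138], "dr": [0, 0.038, 0]},
    {"gripper": 0, "delta_pos": [0.042, 0, 0.206], "dr": [0, 0.057, 0]},
    {"gripper": 0, "delta_pos": [0.056, 0, 0.275], "dr": [0, 0.0764, 0]},
    {"gripper": 0, "delta_pos": [0.056, 0, 0.275], "dr": [0, 0.0764, 0]}
  ]
}}

```text
time_s: 2.7
ee_pos: [0.525, -0.1724, 0.1404]
orientation: [-0.182, 0.65, 0.72, 0.16]
contact_force: [-0.1, -0.5, -0.3]
grip_width: -0.002
finger_force: 0.0
```

Call:
{"op": "play_rows", "data": {
  "deltas": [
    {"gripper": 0, "delta_pos": [-0.005, 0, 0.073], "dr": [0, 0.019, 0]},
    {"gripper": 0, "delta_pos": [-0.01, 0, 0.147], "dr": [0, 0.038, 0]},
    {"gripper": 0, "delta_pos": [-0.016, 0, 0.22], "dr": [0, 0.057, 0]},
    {"gripper": 0, "delta_pos": [-0.021, 0, 0.294], "dr": [0, 0.0764, 0]},
    {"gripper": 0, "delta_pos": [-0.021, 0, 0.294], "dr": [0, 0.0764, 0]}
  ]
}}

```text
time_s: 3.2
ee_pos: [0.5218, -0.1476, 0.0838]
orientation: [-0.35, 0.593, 0.656, 0.309]
contact_force: [-0.4, 0.5, -1.4]
grip_width: 0.002
finger_force: 0.0
```

Call:
{"op": "play_rows", "data": {
  "deltas": [
    {"gripper": 0, "delta_pos": [-0.05, 0, 0.1], "dr": [0, 0, 0]},
    {"gripper": 0, "delta_pos": [-0.1, 0, 0.195], "dr": [0, 0, 0]},
    {"gripper": 0, "delta_pos": [-0.15, 0, 0.29], "dr": [0, 0, 0]},
    {"gripper": 0, "delta_pos": [-0.194, 0, 0.38], "dr": [0, 0, 0]},
    {"gripper": 0, "delta_pos": [-0.194, 0, 0.38], "dr": [0, 0, 0]}
  ]
}}

```text
time_s: 3.7
ee_pos: [0.5203, -0.108, 0.0176]
orientation: [-0.342, 0.592, 0.661, 0.308]
contact_force: [-0.9, -0.4, 0.6]
grip_width: 0.001
finger_force: 0.0
```

```bash
python3 - <<'E'
from h import *
status()
for n in("top","scene"):
    p,d=read_camera(n); c=proj(n,pose(.186,.034,35)[0])[0]; x,y=map(int,c)
    cr=p[max(0,y-50):y+50,max(0,x-65):x+65,::-1]; cv2.imwrite(f"pics/{n}1.png",cv2.resize(cr,None,fx=6,fy=6,interpolation=cv2.INTER_CUBIC)[:600,:800]); print(n,c,proj(n,ctrl.sense()['ee_pos']))
p,d=read_camera("wrist"); cv2.imwrite("pics/w1.png",p[:,:,::-1])
E
```

```text
3.7 corner s,z,x,beta [226.9  26.6 -44.2  35.2] F [-0.88 -0.41  0.63] err mm [0.6 3.2 2. ] j [-0.7   0.94  0.15  1.58  0.6   0.5 ]
top [417.53932058 219.17074154] [[434.42122857 217.45462091]]
scene [224.63311667 183.8261473 ] [[207.96259473 185.06656522]]
```

View pics/w1.png

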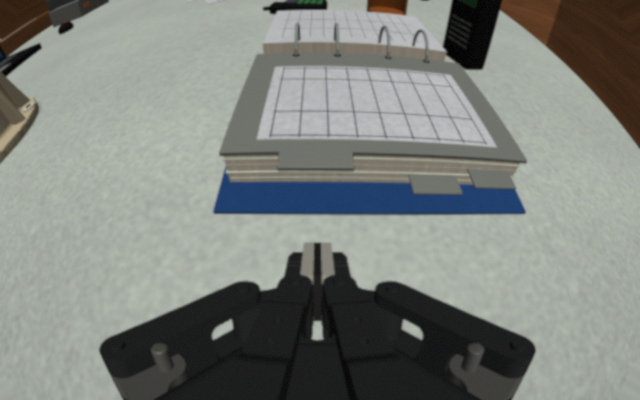

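View pics/top1.png

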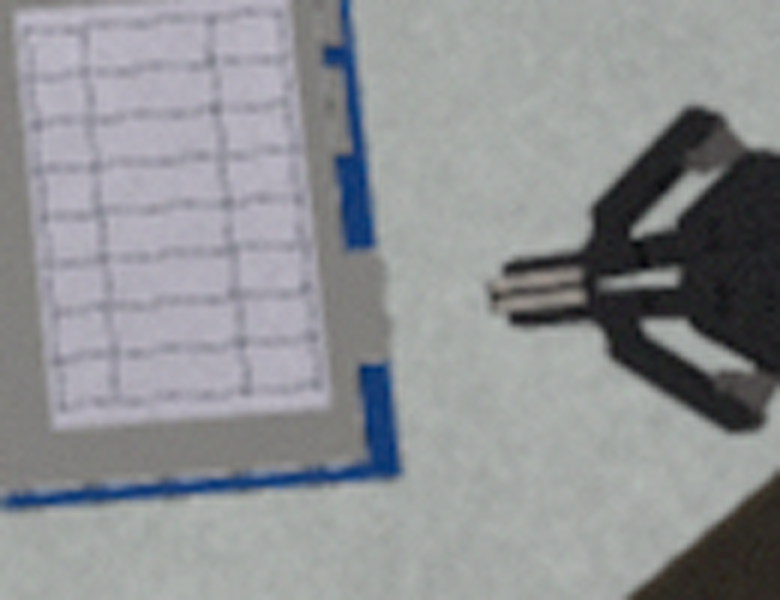

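Wrist view: the tab spans px (278–353, 150–170), and the shut fingertip at (317, 243) is lined up with its middle. Top crop: the tab edge is at (385, 300) and the tip at (490, 295), about 40 mm outside it, so the pose estimate holds. Next I slide the tip in under the tab.

```bash
python3 - <<'E'
from h import *
status()
emit(lerp([(.23,.0245,35,0),(.20,.023,35,5),(.177,.023,35,5)]))
E
```

```text
3.85 corner s,z,x,beta [229.5  27.6 -43.4  35.2] F [0.41 0.19 0.47] err mm [1.6 0.7 3.1] j [-0.7   0.94  0.15  1.58  0.6   0.5 ]
([0.016, -0.0, 0.026], [0.0, -0.0, 0.0])
([0.032, -0.0, 0.051], [0.0, -0.0, 0.0])
([0.048, -0.0, 0.077], [0.0, -0.0, 0.0])
([0.064, -0.0, 0.102], [0.0, -0.0, 0.0])
([0.08, -0.0, 0.128], [0.0, -0.0, 0.0]) 

([0.013, -0.0, 0.018], [0.0, -0.0, 0.0])
([0.026, -0.0, 0.037], [0.0, -0.0, 0.0])
([0.039, -0.0, 0.056], [0.0, -0.0, 0.0])
([0.053, -0.0, 0.075], [0.0, -0.0, 0.0])
([0.066, -0.0, 0.094], [0.0, -0.0, 0.0])
```

```bash
rm cmd.npz; python3 - <<'E'
from h import *
emit(lerp([(.23,.0275,35,0),(.20,.0235,35,5),(.177,.0235,35,5)]))
E
```

```text
([0.012, -0.008, 0.025], [0.0001, 0.0005, 0.0007])
([0.026, -0.008, 0.052], [0.0001, 0.0005, 0.0007])
([0.04, -0.008, 0.079], [0.0001, 0.0005, 0.0007])
([0.054, -0.008, 0.106], [0.0001, 0.0005, 0.0007])
([0.068, -0.008, 0.132], [0.0001, 0.0005, 0.0007]) 

([0.013, -0.0, 0.019], [0.0, -0.0, 0.0])
([0.027, -0.0, 0.038], [0.0, -0.0, 0.0])
([0.04, -0.0, 0.057], [0.0, -0.0, 0.0])
([0.053, -0.0, 0.076], [0.0, -0.0, 0.0])
([0.066, -0.0, 0.095], [0.0, -0.0, 0.0])
```

Call:
{"op": "play_rows", "data": {
  "deltas": [
    {"gripper": 0, "delta_pos": [0.012, -0.008, 0.025], "dr": [0.0001, 0.0005, 0.0007]},
    {"gripper": 0, "delta_pos": [0.026, -0.008, 0.052], "dr": [0.0001, 0.0005, 0.0007]},
    {"gripper": 0, "delta_pos": [0.04, -0.008, 0.079], "dr": [0.0001, 0.0005, 0.0007]},
    {"gripper": 0, "delta_pos": [0.054, -0.008, 0.106], "dr": [0.0001, 0.0005, 0.0007]},
    {"gripper": 0, "delta_pos": [0.068, -0.008, 0.132], "dr": [0.0001, 0.0005, 0.0007]}
  ]
}}

```text
time_s: 4.35
ee_pos: [0.5153, -0.0808, 0.0116]
orientation: [-0.345, 0.594, 0.657, 0.31]
contact_force: [-0.3, 0.2, -0.8]
grip_width: -0.001
finger_force: 0.0
```

```bash
python3 - <<'E'
from h import *
status()
E
```

```text
4.35 corner s,z,x,beta [199.4  20.6 -46.2  34.7] F [-0.31  0.17 -0.84] err mm [  1.1 -22.4  -2.8] j [-0.67  0.92  0.08  1.52  0.63  0.53]
```

Call:
{"op": "play_rows", "data": {
  "deltas": [
    {"gripper": 0, "delta_pos": [0.01, 0, 0], "dr": [0, 0, 0]}
  ]
}}

```text
time_s: 4.45
ee_pos: [0.515, -0.0792, 0.0132]
orientation: [-0.346, 0.594, 0.657, 0.31]
contact_force: [-0.5, 0.5, 0.8]
grip_width: -0.001
finger_force: 0.0
```

Call:
{"op": "play_rows", "data": {
  "deltas": [
    {"gripper": 0, "delta_pos": [0, 0, 0], "dr": [0, 0, 0]}
  ]
}}

```text
time_s: 4.55
ee_pos: [0.5154, -0.0799, 0.0135]
orientation: [-0.345, 0.594, 0.657, 0.31]
contact_force: [-0.3, -0.3, 0.8]
grip_width: -0.003
finger_force: 0.0
```

Call:
{"op": "play_rows", "data": {
  "deltas": [
    {"gripper": 0, "delta_pos": [0, 0, 0], "dr": [0, 0, 0]}
  ]
}}

```text
time_s: 4.65
ee_pos: [0.5155, -0.0804, 0.0134]
orientation: [-0.345, 0.594, 0.657, 0.31]
contact_force: [0.5, 0.7, 0.2]
grip_width: 0.0
finger_force: 0.0
```

```bash
python3 - <<'E'
from h import *
status()
E
```

```text
4.65 corner s,z,x,beta [199.   22.4 -46.   34.7] F [0.53 0.67 0.16] err mm [  1.3 -21.9  -1. ] j [-0.67  0.91  0.08  1.52  0.63  0.53]
```

```bash
rm cmd.npz; python3 - <<'E'
from h import *
emit(lerp([(.199,.0224,35,0),(.177,.0235,35,5)]))
E
```

```text
([0.013, 0.005, 0.017], [0.0, -0.0007, -0.0005])
([0.027, 0.005, 0.035], [0.0, -0.0007, -0.0005])
([0.04, 0.005, 0.052], [0.0, -0.0007, -0.0005])
([0.054, 0.005, 0.069], [0.0, -0.0007, -0.0005])
([0.067, 0.005, 0.087], [0.0, -0.0007, -0.0005])
```

Call:
{"op": "play_rows", "data": {
  "deltas": [
    {"gripper": 0, "delta_pos": [0.013, 0.005, 0.017], "dr": [0, 0, 0]},
    {"gripper": 0, "delta_pos": [0.027, 0.005, 0.035], "dr": [0, 0, 0]},
    {"gripper": 0, "delta_pos": [0.04, 0.005, 0.052], "dr": [0, 0, 0]},
    {"gripper": 0, "delta_pos": [0.054, 0.005, 0.069], "dr": [0, 0, 0]},
    {"gripper": 0, "delta_pos": [0.067, 0.005, 0.087], "dr": [0, 0, 0]}
  ]
}}

```text
time_s: 5.15
ee_pos: [0.5141, -0.0579, 0.0145]
orientation: [-0.345, 0.594, 0.657, 0.31]
contact_force: [0.2, -0.8, 0.4]
grip_width: 0.004
finger_force: 0.0
```

```bash
python3 - <<'E'
from h import *
status()
p,d=read_camera("wrist"); cv2.imwrite("pics/w2.png",cv2.resize(p[120:300,200:440,::-1],None,fx=3,fy=3))
status()
E
```

```text
5.15 corner s,z,x,beta [176.4  23.6 -45.   34.7] F [ 0.23 -0.77  0.45] err mm [-0.2  0.6  0.1] j [-0.64  0.89  0.03  1.49  0.65  0.56]
5.2 corner s,z,x,beta [175.7  23.7 -45.2  34.7] F [-0.04 -0.05  0.06] err mm [-0.4  1.3  0.2] j [-0.64  0.89  0.03  1.49  0.65  0.56]
```

View pics/w2.png

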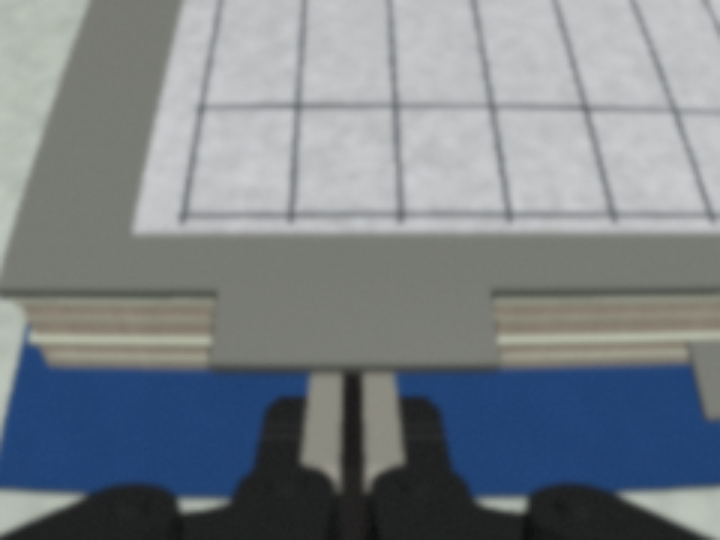

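The crop shows the fingertip centred under the tab: the tips disappear below the tab edge at (355, 365). Now I lift along an arc.

```bash
cat >> h.py <<'E'
def arc(t0,t1,n):
    out=[]
    for t in np.linspace(t0,t1,n+1)[1:]:
        r=np.interp(t,[0,60,100],[.177,.166,.150]); b=np.interp(t,[0,35,105],[35,37,90]); a=np.radians(t)
        out.append(pose(r*np.cos(a)+.0015*np.sin(a),.034+r*np.sin(a)-.0015*np.cos(a),b))
    return out
E
python3 - <<'E'
from h import *
emit(arc(-2.8,10,5)+arc(10,30,10))
E
```

```text
([0.034, -0.0, -0.024], [0.0, -0.0, 0.0])
([0.068, -0.0, -0.044], [0.0, -0.0004, 0.0])
([0.102, -0.0, -0.063], [0.0, -0.0008, 0.0])
([0.138, -0.0, -0.081], [0.0, -0.0012, 0.0])
([0.174, -0.0, -0.096], [0.0, -0.0016, 0.0]) 

([0.028, -0.0, -0.012], [0.0, -0.0003, 0.0])
([0.057, -0.0, -0.022], [0.0, -0.0006, 0.0])
([0.086, -0.0, -0.031], [0.0, -0.001, 0.0])
([0.115, -0.0, -0.04], [0.0, -0.0013, 0.0])
([0.145, -0.0, -0.047], [0.0, -0.0016, 0.0]) 

([0.029, -0.0, -0.006], [0.0, -0.0003, 0.0])
([0.059, -0.0, -0.012], [0.0, -0.0006, 0.0])
([0.089, -0.0, -0.016], [0.0, -0.001, 0.0])
([0.119, -0.0, -0.02], [0.0, -0.0013, 0.0])
([0.149, -0.0, -0.022], [0.0, -0.0016, 0.0])
```

Call:
{"op": "play_rows", "data": {
  "deltas": [
    {"gripper": 0, "delta_pos": [0.034, 0, -0.024], "dr": [0, 0, 0]},
    {"gripper": 0, "delta_pos": [0.068, 0, -0.044], "dr": [0, -0.0004, 0]},
    {"gripper": 0, "delta_pos": [0.102, 0, -0.063], "dr": [0, -0.0008, 0]},
    {"gripper": 0, "delta_pos": [0.138, 0, -0.081], "dr": [0, -0.0012, 0]},
    {"gripper": 0, "delta_pos": [0.174, 0, -0.096], "dr": [0, -0.0016, 0]}
  ]
}}

```text
time_s: 5.7
ee_pos: [0.5141, -0.0547, 0.0549]
orientation: [-0.341, 0.596, 0.659, 0.307]
contact_force: [-1.2, -2.0, -0.1]
grip_width: -0.0
finger_force: 0.6
```

Call:
{"op": "play_rows", "data": {
  "deltas": [
    {"gripper": 0, "delta_pos": [0.028, 0, -0.012], "dr": [0, -0.0003, 0]},
    {"gripper": 0, "delta_pos": [0.057, 0, -0.022], "dr": [0, -0.0006, 0]},
    {"gripper": 0, "delta_pos": [0.086, 0, -0.031], "dr": [0, -0.001, 0]},
    {"gripper": 0, "delta_pos": [0.115, 0, -0.04], "dr": [0, -0.0013, 0]},
    {"gripper": 0, "delta_pos": [0.145, 0, -0.047], "dr": [0, -0.0016, 0]}
  ]
}}

```text
time_s: 6.2
ee_pos: [0.513, -0.0451, 0.0835]
orientation: [-0.338, 0.597, 0.661, 0.304]
contact_force: [0.8, -1.5, -0.1]
grip_width: -0.001
finger_force: 0.5
```

Call:
{"op": "play_rows", "data": {
  "deltas": [
    {"gripper": 0, "delta_pos": [0.029, 0, -0.006], "dr": [0, -0.0003, 0]},
    {"gripper": 0, "delta_pos": [0.059, 0, -0.012], "dr": [0, -0.0006, 0]},
    {"gripper": 0, "delta_pos": [0.089, 0, -0.016], "dr": [0, -0.001, 0]},
    {"gripper": 0, "delta_pos": [0.119, 0, -0.02], "dr": [0, -0.0013, 0]},
    {"gripper": 0, "delta_pos": [0.149, 0, -0.022], "dr": [0, -0.0016, 0]}
  ]
}}

```text
time_s: 6.7
ee_pos: [0.5116, -0.0311, 0.1103]
orientation: [-0.335, 0.599, 0.662, 0.301]
contact_force: [-0.1, -1.5, 0.1]
grip_width: 0.002
finger_force: 0.4
```

```bash
python3 - <<'E'
from h import *
status()
p,d=read_camera("scene"); a=p[110:260,170:430,::-1]
cv2.imwrite("pics/l1.png",cv2.resize(a,None,fx=3,fy=3,interpolation=cv2.INTER_CUBIC))
E
```

```text
6.7 corner s,z,x,beta [149.3 119.1 -44.7  36.5] F [-0.1  -1.49  0.05] err mm [ 0.2 -0.   0.6] j [-0.6   0.72  0.01  1.57  0.66  0.61]
```

View pics/l1.png

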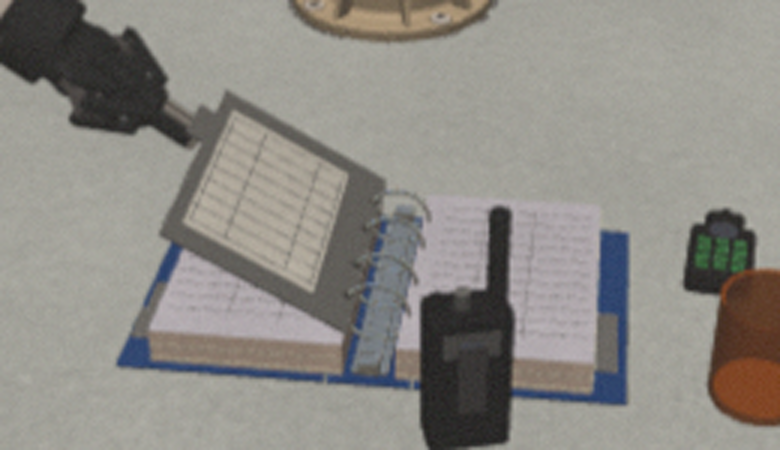

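The card is up about 30°, with its tab near (205, 120) resting on the fingertip. The binder hasn't moved. I continue the arc.

```bash
python3 - <<'E'
from h import *
emit(arc(30,90,20))
E
```

```text
([0.044, -0.0, -0.002], [0.0, -0.0005, 0.0])
([0.089, -0.0, -0.002], [0.0, -0.0029, 0.0])
([0.134, -0.0, -0.001], [0.0, -0.0092, 0.0])
([0.178, -0.0, 0.002], [0.0, -0.0155, 0.0])
([0.222, -0.0, 0.007], [0.0, -0.0218, 0.0]) 

([0.044, -0.0, 0.002], [0.0, -0.0063, 0.0])
([0.088, -0.0, 0.006], [0.0, -0.0126, 0.0])
([0.131, -0.0, 0.012], [0.0, -0.0189, 0.0])
([0.174, -0.0, 0.021], [0.0, -0.0253, 0.0])
([0.216, -0.0, 0.031], [0.0, -0.0316, 0.0]) 

([0.043, -0.0, 0.008], [0.0, -0.0063, 0.0])
([0.084, -0.0, 0.018], [0.0, -0.0126, 0.0])
([0.125, -0.0, 0.029], [0.0, -0.0189, 0.0])
([0.165, -0.0, 0.043], [0.0, -0.0252, 0.0])
([0.204, -0.0, 0.059], [0.0, -0.0315, 0.0]) 

([0.04, -0.0, 0.01], [0.0, -0.0063, 0.0])
([0.08, -0.0, 0.022], [0.0, -0.0126, 0.0])
([0.118, -0.0, 0.036], [0.0, -0.0189, 0.0])
([0.155, -0.0, 0.052], [0.0, -0.0252, 0.0])
([0.191, -0.0, 0.07], [0.0, -0.0316, 0.0])
```

Call:
{"op": "play_rows", "data": {
  "deltas": [
    {"gripper": 0, "delta_pos": [0.044, 0, -0.002], "dr": [0, -0.0005, 0]},
    {"gripper": 0, "delta_pos": [0.089, 0, -0.002], "dr": [0, -0.0029, 0]},
    {"gripper": 0, "delta_pos": [0.134, 0, -0.001], "dr": [0, -0.0092, 0]},
    {"gripper": 0, "delta_pos": [0.178, 0, 0.002], "dr": [0, -0.0155, 0]},
    {"gripper": 0, "delta_pos": [0.222, 0, 0.007], "dr": [0, -0.0218, 0]}
  ]
}}

```text
time_s: 7.25
ee_pos: [0.5089, -0.0036, 0.1455]
orientation: [-0.288, 0.618, 0.684, 0.259]
contact_force: [-0.7, -1.3, -0.4]
grip_width: 0.005
finger_force: 0.4
```

Call:
{"op": "play_rows", "data": {
  "deltas": [
    {"gripper": 0, "delta_pos": [0.044, 0, 0.002], "dr": [0, -0.0063, 0]},
    {"gripper": 0, "delta_pos": [0.088, 0, 0.006], "dr": [0, -0.0126, 0]},
    {"gripper": 0, "delta_pos": [0.131, 0, 0.012], "dr": [0, -0.0189, 0]},
    {"gripper": 0, "delta_pos": [0.174, 0, 0.021], "dr": [0, -0.0253, 0]},
    {"gripper": 0, "delta_pos": [0.216, 0, 0.031], "dr": [0, -0.0316, 0]}
  ]
}}

```text
time_s: 7.75
ee_pos: [0.5053, 0.0311, 0.1723]
orientation: [-0.219, 0.641, 0.709, 0.196]
contact_force: [0.5, -0.5, 1.1]
grip_width: 0.004
finger_force: 0.3
```

Call:
{"op": "play_rows", "data": {
  "deltas": [
    {"gripper": 0, "delta_pos": [0.043, 0, 0.008], "dr": [0, -0.0063, 0]},
    {"gripper": 0, "delta_pos": [0.084, 0, 0.018], "dr": [0, -0.0126, 0]},
    {"gripper": 0, "delta_pos": [0.125, 0, 0.029], "dr": [0, -0.0189, 0]},
    {"gripper": 0, "delta_pos": [0.165, 0, 0.043], "dr": [0, -0.0252, 0]},
    {"gripper": 0, "delta_pos": [0.204, 0, 0.059], "dr": [0, -0.0315, 0]}
  ]
}}

```text
time_s: 8.25
ee_pos: [0.501, 0.0713, 0.1855]
orientation: [-0.148, 0.657, 0.727, 0.132]
contact_force: [1.0, 0.1, 0.1]
grip_width: -0.003
finger_force: 0.3
```

Call:
{"op": "play_rows", "data": {
  "deltas": [
    {"gripper": 0, "delta_pos": [0.04, 0, 0.01], "dr": [0, -0.0063, 0]},
    {"gripper": 0, "delta_pos": [0.08, 0, 0.022], "dr": [0, -0.0126, 0]},
    {"gripper": 0, "delta_pos": [0.118, 0, 0.036], "dr": [0, -0.0189, 0]},
    {"gripper": 0, "delta_pos": [0.155, 0, 0.052], "dr": [0, -0.0252, 0]},
    {"gripper": 0, "delta_pos": [0.191, 0, 0.07], "dr": [0, -0.0316, 0]}
  ]
}}

```text
time_s: 8.75
ee_pos: [0.4967, 0.1117, 0.1874]
orientation: [-0.075, 0.667, 0.738, 0.067]
contact_force: [0.8, -0.3, 0.4]
grip_width: -0.001
finger_force: 0.2
```

```bash
python3 - <<'E'
from h import *
status()
p,d=read_camera("scene"); a=p[60:260,170:430,::-1]
cv2.imwrite("pics/l2.png",cv2.resize(a,None,fx=3,fy=3,interpolation=cv2.INTER_CUBIC))
emit(arc(90,150,20))
E
```

```text
8.75 corner s,z,x,beta [  1.4 189.6 -44.8  78.5] F [ 0.85 -0.33  0.38] err mm [0.1 0.2 1.6] j [-0.06  0.21 -0.21  1.18  0.2   1.41]
([0.038, -0.0, 0.012], [0.0, -0.0063, 0.0])
([0.075, -0.0, 0.026], [0.0, -0.0126, 0.0])
([0.111, -0.0, 0.042], [0.0, -0.0189, 0.0])
([0.147, -0.0, 0.056], [0.0, -0.0252, 0.0])
([0.184, -0.0, 0.07], [0.0, -0.0315, 0.0]) 

([0.037, -0.0, 0.011], [0.0, -0.0, 0.0])
([0.074, -0.0, 0.024], [0.0, -0.0, 0.0])
([0.111, -0.0, 0.038], [0.0, -0.0, 0.0])
([0.146, -0.0, 0.055], [0.0, -0.0, 0.0])
([0.181, -0.0, 0.073], [0.0, -0.0, 0.0]) 

([0.034, -0.0, 0.02], [0.0, -0.0, 0.0])
([0.066, -0.0, 0.042], [0.0, -0.0, 0.0])
([0.098, -0.0, 0.066], [0.0, -0.0, 0.0])
([0.128, -0.0, 0.091], [0.0, -0.0, 0.0])
([0.157, -0.0, 0.118], [0.0, -0.0, 0.0]) 

([0.027, -0.0, 0.028], [0.0, -0.0, 0.0])
([0.053, -0.0, 0.058], [0.0, -0.0, 0.0])
([0.077, -0.0, 0.089], [0.0, -0.0, 0.0])
([0.1, -0.0, 0.121], [0.0, -0.0, 0.0])
([0.12, -0.0, 0.154], [0.0, -0.0, 0.0])
```

View pics/l2.png

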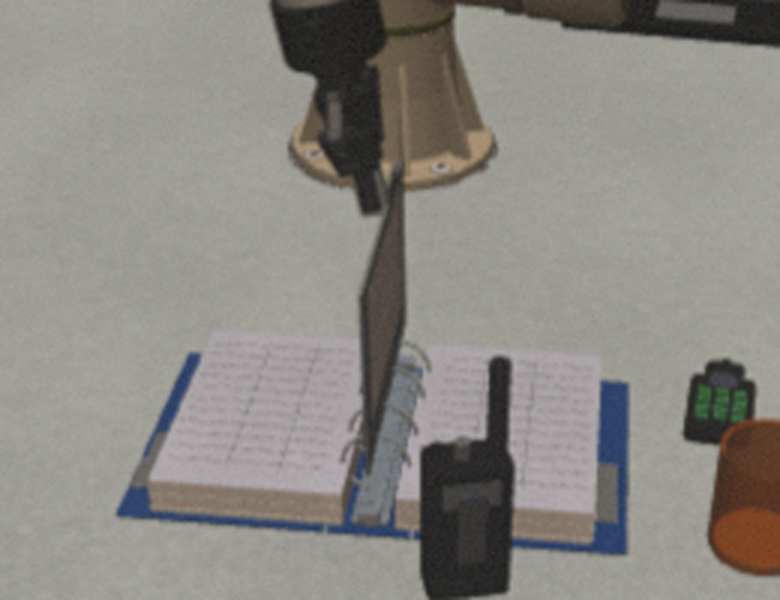

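The card stands upright, from (400, 170) down to (370, 460), with the finger behind it and the binder still in place. I keep going over.

Call:
{"op": "play_rows", "data": {
  "deltas": [
    {"gripper": 0, "delta_pos": [0.038, 0, 0.012], "dr": [0, -0.0063, 0]},
    {"gripper": 0, "delta_pos": [0.075, 0, 0.026], "dr": [0, -0.0126, 0]},
    {"gripper": 0, "delta_pos": [0.111, 0, 0.042], "dr": [0, -0.0189, 0]},
    {"gripper": 0, "delta_pos": [0.147, 0, 0.056], "dr": [0, -0.0252, 0]},
    {"gripper": 0, "delta_pos": [0.184, 0, 0.07], "dr": [0, -0.0315, 0]}
  ]
}}

```text
time_s: 9.3
ee_pos: [0.4927, 0.15, 0.1807]
orientation: [-0.002, 0.67, 0.742, 0.0]
contact_force: [0.0, -0.4, -0.5]
grip_width: -0.001
finger_force: 0.1
```

Call:
{"op": "play_rows", "data": {
  "deltas": [
    {"gripper": 0, "delta_pos": [0.037, 0, 0.011], "dr": [0, 0, 0]},
    {"gripper": 0, "delta_pos": [0.074, 0, 0.024], "dr": [0, 0, 0]},
    {"gripper": 0, "delta_pos": [0.111, 0, 0.038], "dr": [0, 0, 0]},
    {"gripper": 0, "delta_pos": [0.146, 0, 0.055], "dr": [0, 0, 0]},
    {"gripper": 0, "delta_pos": [0.181, 0, 0.073], "dr": [0, 0, 0]}
  ]
}}

```text
time_s: 9.8
ee_pos: [0.4895, 0.1859, 0.1655]
orientation: [-0.003, 0.67, 0.742, 0.001]
contact_force: [0.8, -0.1, 0.9]
grip_width: -0.002
finger_force: 0.1
```

Call:
{"op": "play_rows", "data": {
  "deltas": [
    {"gripper": 0, "delta_pos": [0.034, 0, 0.02], "dr": [0, 0, 0]},
    {"gripper": 0, "delta_pos": [0.066, 0, 0.042], "dr": [0, 0, 0]},
    {"gripper": 0, "delta_pos": [0.098, 0, 0.066], "dr": [0, 0, 0]},
    {"gripper": 0, "delta_pos": [0.128, 0, 0.091], "dr": [0, 0, 0]},
    {"gripper": 0, "delta_pos": [0.157, 0, 0.118], "dr": [0, 0, 0]}
  ]
}}

```text
time_s: 10.3
ee_pos: [0.4862, 0.2175, 0.1419]
orientation: [-0.003, 0.67, 0.742, 0.001]
contact_force: [-0.4, 0.3, -0.3]
grip_width: 0.0
finger_force: 0.0
```

Call:
{"op": "play_rows", "data": {
  "deltas": [
    {"gripper": 0, "delta_pos": [0.027, 0, 0.028], "dr": [0, 0, 0]},
    {"gripper": 0, "delta_pos": [0.053, 0, 0.058], "dr": [0, 0, 0]},
    {"gripper": 0, "delta_pos": [0.077, 0, 0.089], "dr": [0, 0, 0]},
    {"gripper": 0, "delta_pos": [0.1, 0, 0.121], "dr": [0, 0, 0]},
    {"gripper": 0, "delta_pos": [0.12, 0, 0.154], "dr": [0, 0, 0]}
  ]
}}

```text
time_s: 10.8
ee_pos: [0.4837, 0.2414, 0.1111]
orientation: [-0.003, 0.67, 0.742, 0.001]
contact_force: [-0.2, -0.2, 0.5]
grip_width: 0.002
finger_force: 0.0
```

```bash
python3 - <<'E'
from h import *
status()
p,d=read_camera("scene"); a=p[60:260,170:430,::-1]
cv2.imwrite("pics/l3.png",cv2.resize(a,None,fx=3,fy=3,interpolation=cv2.INTER_CUBIC))
emit(arc(150,179,20))
E
```

```text
10.8 corner s,z,x,beta [-129.1  111.2  -44.3   89.7] F [-0.16 -0.17  0.54] err mm [0.7 0.1 0.8] j [ 0.31  0.31 -0.26  1.    0.01  1.78]
([0.01, -0.0, 0.017], [0.0, -0.0, 0.0])
([0.019, -0.0, 0.033], [0.0, -0.0, 0.0])
([0.028, -0.0, 0.05], [0.0, -0.0, 0.0])
([0.036, -0.0, 0.067], [0.0, -0.0, 0.0])
([0.043, -0.0, 0.085], [0.0, -0.0, 0.0]) 

([0.008, -0.0, 0.017], [0.0, -0.0, 0.0])
([0.015, -0.0, 0.035], [0.0, -0.0, 0.0])
([0.021, -0.0, 0.053], [0.0, -0.0, 0.0])
([0.027, -0.0, 0.071], [0.0, -0.0, 0.0])
([0.032, -0.0, 0.089], [0.0, -0.0, 0.0]) 

([0.005, -0.0, 0.018], [0.0, -0.0, 0.0])
([0.01, -0.0, 0.037], [0.0, -0.0, 0.0])
([0.014, -0.0, 0.055], [0.0, -0.0, 0.0])
([0.018, -0.0, 0.074], [0.0, -0.0, 0.0])
([0.021, -0.0, 0.093], [0.0, -0.0, 0.0]) 

([0.003, -0.0, 0.018], [0.0, -0.0, 0.0])
([0.005, -0.0, 0.037], [0.0, -0.0, 0.0])
([0.006, -0.0, 0.056], [0.0, -0.0, 0.0])
([0.008, -0.0, 0.075], [0.0, -0.0, 0.0])
([0.008, -0.0, 0.094], [0.0, -0.0, 0.0])
```

View pics/l3.png

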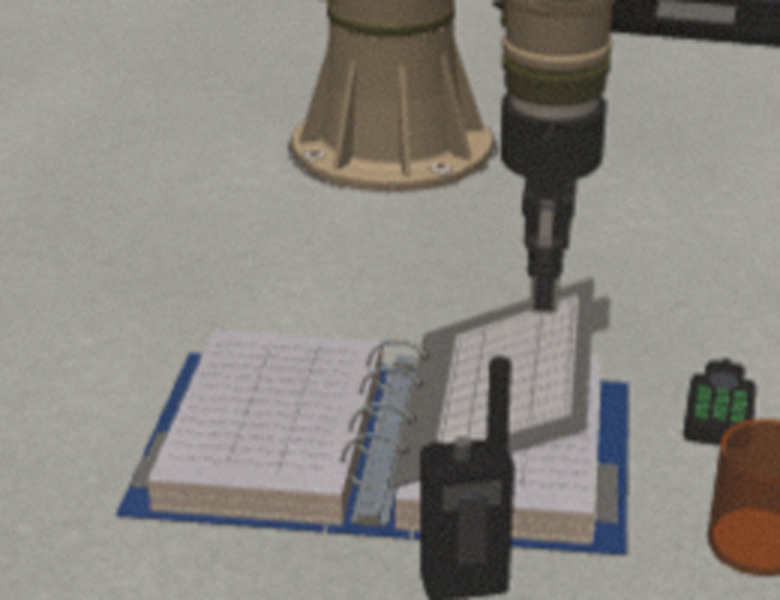

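The card is past vertical and leans over the left pages with its edge near (590, 290). The tip is touching it at (543, 305). I now lower it slowly.

Call:
{"op": "play_rows", "data": {
  "deltas": [
    {"gripper": 0, "delta_pos": [0.01, 0, 0.017], "dr": [0, 0, 0]},
    {"gripper": 0, "delta_pos": [0.019, 0, 0.033], "dr": [0, 0, 0]},
    {"gripper": 0, "delta_pos": [0.028, 0, 0.05], "dr": [0, 0, 0]},
    {"gripper": 0, "delta_pos": [0.036, 0, 0.067], "dr": [0, 0, 0]},
    {"gripper": 0, "delta_pos": [0.043, 0, 0.085], "dr": [0, 0, 0]}
  ]
}}

```text
time_s: 11.35
ee_pos: [0.4829, 0.2498, 0.0946]
orientation: [-0.003, 0.67, 0.742, 0.001]
contact_force: [-0.7, -0.4, -0.2]
grip_width: 0.001
finger_force: 0.0
```

Call:
{"op": "play_rows", "data": {
  "deltas": [
    {"gripper": 0, "delta_pos": [0.008, 0, 0.017], "dr": [0, 0, 0]},
    {"gripper": 0, "delta_pos": [0.015, 0, 0.035], "dr": [0, 0, 0]},
    {"gripper": 0, "delta_pos": [0.021, 0, 0.053], "dr": [0, 0, 0]},
    {"gripper": 0, "delta_pos": [0.027, 0, 0.071], "dr": [0, 0, 0]},
    {"gripper": 0, "delta_pos": [0.032, 0, 0.089], "dr": [0, 0, 0]}
  ]
}}

```text
time_s: 11.85
ee_pos: [0.4821, 0.2562, 0.0766]
orientation: [-0.003, 0.67, 0.742, 0.001]
contact_force: [0.0, -0.2, -0.5]
grip_width: 0.004
finger_force: 0.0
```

Call:
{"op": "play_rows", "data": {
  "deltas": [
    {"gripper": 0, "delta_pos": [0.005, 0, 0.018], "dr": [0, 0, 0]},
    {"gripper": 0, "delta_pos": [0.01, 0, 0.037], "dr": [0, 0, 0]},
    {"gripper": 0, "delta_pos": [0.014, 0, 0.055], "dr": [0, 0, 0]},
    {"gripper": 0, "delta_pos": [0.018, 0, 0.074], "dr": [0, 0, 0]},
    {"gripper": 0, "delta_pos": [0.021, 0, 0.093], "dr": [0, 0, 0]}
  ]
}}

```text
time_s: 12.35
ee_pos: [0.4817, 0.2604, 0.0581]
orientation: [-0.003, 0.67, 0.742, 0.001]
contact_force: [-0.1, 0.1, 0.7]
grip_width: -0.003
finger_force: 0.0
```

Call:
{"op": "play_rows", "data": {
  "deltas": [
    {"gripper": 0, "delta_pos": [0.003, 0, 0.018], "dr": [0, 0, 0]},
    {"gripper": 0, "delta_pos": [0.005, 0, 0.037], "dr": [0, 0, 0]},
    {"gripper": 0, "delta_pos": [0.006, 0, 0.056], "dr": [0, 0, 0]},
    {"gripper": 0, "delta_pos": [0.008, 0, 0.075], "dr": [0, 0, 0]},
    {"gripper": 0, "delta_pos": [0.008, 0, 0.094], "dr": [0, 0, 0]}
  ]
}}

```text
time_s: 12.85
ee_pos: [0.4814, 0.262, 0.0393]
orientation: [-0.003, 0.67, 0.742, 0.001]
contact_force: [-0.4, 0.5, -0.7]
grip_width: -0.003
finger_force: 0.0
```

```bash
python3 - <<'E'
from h import *
status()
E
```

```text
12.85 corner s,z,x,beta [-149.9   39.3  -44.4   89.7] F [-0.35  0.54 -0.72] err mm [0.5 0.1 1.2] j [ 0.35  0.4  -0.33  0.84  0.01  1.82]
```

Call:
{"op": "play_rows", "data": {
  "deltas": [
    {"gripper": 0, "delta_pos": [0, 0, 0.005], "dr": [0, 0, 0]},
    {"gripper": 0, "delta_pos": [0, 0, 0.01], "dr": [0, 0, 0]},
    {"gripper": 0, "delta_pos": [0, 0, 0.01], "dr": [0, 0, 0]}
  ]
}}

```text
time_s: 13.15
ee_pos: [0.4814, 0.262, 0.0375]
orientation: [-0.003, 0.67, 0.742, 0.001]
contact_force: [-0.1, -0.1, 0.2]
grip_width: 0.0
finger_force: 0.0
```

Call:
{"op": "play_rows", "data": {
  "deltas": [
    {"gripper": 0, "delta_pos": [0, 0, 0.005], "dr": [0, 0, 0]},
    {"gripper": 0, "delta_pos": [0, 0, 0.005], "dr": [0, 0, 0]}
  ]
}}

```text
time_s: 13.35
ee_pos: [0.4814, 0.2621, 0.0366]
orientation: [-0.003, 0.67, 0.742, 0.001]
contact_force: [-1.2, 0.3, -0.6]
grip_width: -0.001
finger_force: 0.0
```

```bash
python3 - <<'E'
from h import *
status()
E
```

```text
13.35 corner s,z,x,beta [-149.9   36.7  -44.4   89.7] F [-1.23  0.26 -0.55] err mm [ 0.5  0.1 -1.5] j [ 0.35  0.4  -0.34  0.84  0.01  1.82]
```

Call:
{"op": "play_rows", "data": {
  "deltas": [
    {"gripper": 0, "delta_pos": [0, 0, 0.005], "dr": [0, 0, 0]},
    {"gripper": 0, "delta_pos": [0, 0, 0.005], "dr": [0, 0, 0]}
  ]
}}

```text
time_s: 13.55
ee_pos: [0.4816, 0.2621, 0.0356]
orientation: [-0.003, 0.67, 0.742, 0.001]
contact_force: [-0.0, 0.6, 0.3]
grip_width: -0.0
finger_force: 0.0
```

Call:
{"op": "play_rows", "data": {
  "deltas": [
    {"gripper": 0, "delta_pos": [0, 0, 0.004], "dr": [0, 0, 0]},
    {"gripper": 0, "delta_pos": [0, 0, 0.004], "dr": [0, 0, 0]}
  ]
}}

```text
time_s: 13.75
ee_pos: [0.4816, 0.2621, 0.0355]
orientation: [-0.002, 0.67, 0.742, 0.001]
contact_force: [-1.7, -0.9, 6.2]
grip_width: -0.001
finger_force: 2.6
```

```bash
python3 - <<'E'
from h import *
status()
E
```

```text
13.75 corner s,z,x,beta [-150.    35.6  -44.2   89.7] F [-1.67 -0.9   6.18] err mm [ 0.7  0.2 -2.6] j [ 0.35  0.4  -0.34  0.83  0.01  1.82]
```

Call:
{"op": "play_rows", "data": {
  "deltas": [
    {"gripper": 0, "delta_pos": [0, 0, 0], "dr": [0, 0, 0]},
    {"gripper": 0, "delta_pos": [0, 0, -0.01], "dr": [0, 0, 0]},
    {"gripper": 0, "delta_pos": [0, 0, -0.05], "dr": [0, 0, 0]},
    {"gripper": 0, "delta_pos": [0, 0, -0.15], "dr": [0, 0, 0]},
    {"gripper": 0, "delta_pos": [0, 0, -0.3], "dr": [0, 0, 0]}
  ]
}}

```text
time_s: 14.25
ee_pos: [0.4802, 0.2612, 0.0942]
orientation: [-0.003, 0.67, 0.742, -0.001]
contact_force: [0.5, 0.1, -1.3]
grip_width: -0.002
finger_force: 0.0
```

Call:
{"op": "play_rows", "data": {
  "deltas": [
    {"gripper": 0, "delta_pos": [-0.1, 0, -0.15], "dr": [0, 0, 0]},
    {"gripper": 0, "delta_pos": [-0.25, 0, -0.3], "dr": [0, 0, 0]},
    {"gripper": 0, "delta_pos": [-0.4, -0.1, -0.45], "dr": [0, 0, 0]},
    {"gripper": 0, "delta_pos": [-0.4, -0.2, -0.6], "dr": [0, 0, 0]},
    {"gripper": 0, "delta_pos": [-0.4, -0.2, -0.6], "dr": [0, 0, 0]}
  ]
}}

```text
time_s: 14.75
ee_pos: [0.4506, 0.1772, 0.2193]
orientation: [-0.001, 0.671, 0.742, 0.003]
contact_force: [1.4, 0.5, -0.4]
grip_width: -0.001
finger_force: 0.0
```

```bash
python3 - <<'E'
from h import *
print(ctrl.sense()['ee_pos'])
ps,ds=read_camera("scene"); pt,dt=read_camera("top")
a=cv2.resize(ps[130:260,170:470,::-1],(780,338)); b=cv2.resize(pt[145:275,200:430,::-1],(460,260))
c=np.zeros((600,780,3),np.uint8); c[:338]=a; c[340:600,:460]=b; cv2.imwrite("pics/end.png",c)
c=calibration("scene");Rm=R.from_rotvec(c['rvec']).as_matrix();o=-Rm.T@c['tvec']
for s in(-.06,-.10,-.14,-.165):
  for x in(-.09,0,.03):
    P=B+EX*x+O*s+U*.0355; u,v=proj("scene",P)[0].round().astype(int); z=ds[v,u]; d=np.array([(u-c['cx'])/c['fx'],(v-c['cy'])/c['fy'],1])*z
    print(s,x,'z mm',((d-c['tvec'])@Rm)[2].round(4)*1e3)
E
```

```text
[0.450626   0.17716978 0.21926435]
-0.06 -0.09 z mm 35.2
-0.06 0 z mm 37.0
-0.06 0.03 z mm 129.39999999999998
-0.1 -0.09 z mm 35.8
-0.1 0 z mm 34.7
-0.1 0.03 z mm 37.699999999999996
-0.14 -0.09 z mm 36.6
-0.14 0 z mm 35.1
-0.14 0.03 z mm 37.199999999999996
-0.165 -0.09 z mm 33.5
-0.165 0 z mm 33.7
-0.165 0.03 z mm 32.800000000000004
```

View pics/end.png

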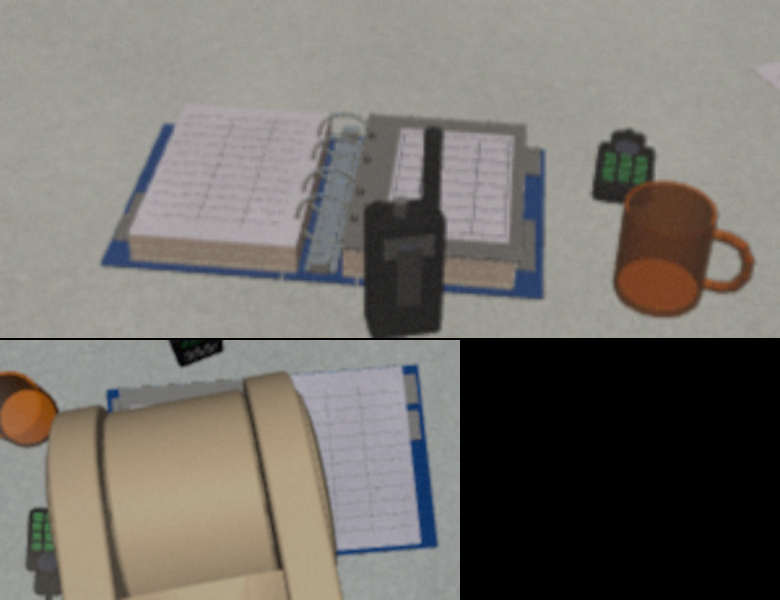

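The card lies flat on the left pages: depth reads about 35.5 mm across it. The binder, radio, mug and mic are where they were, and the hand is clear.

```bash
python3 -c "
from workcell import ctrl
print(ctrl.hand_in())"
```

```text
the job is handed in; nothing more can be done
None
```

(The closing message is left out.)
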